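# Seat an offcut in a corner jig and hold it with a diagonal push

### The arm

A 6-joint arm with a two-finger parallel gripper is mounted at the origin on a cart in front of the work surface, level with it; the furniture and walls round the work are solid. World frame = base frame: x ahead of the robot, y to its left, z up, the work surface at z = 0. Lengths are in m, angles in rad, forces in N, time in s.
With the tool pointing down it reaches from about 0.325 to 0.875 m from the base axis. Payload 4.4 kg.
Tool frame: the origin (TCP) lies on the centre line of the jaws, within the pads' length; the fingertips stand 11 mm ahead of it and the grasp point (between the pads) lies 8 mm behind it; z points along the fingers, y is the line along which they close (so a half turn about z gives the same grasp; the last joint's range is limited). The gripper opens to 85 mm and grips with 20 to 120 N. Pads are 22 mm wide; open, the fingers measure 114 mm over their backs; the gripper's body (76 mm by 85 mm) begins 54 mm behind the grasp point. The pads swing forward as they close: fully open they stand 13 mm farther back than shut.
Start: joints at [1.196, 0.207, 1.542, -0, 1.393, -0.15], TCP at [0.128, 0.561, 0.242] pointing down, gripper open.
Joint ranges: [-2.73, 2.73], [-0.86, 2.22], [0.23, 2.46], [-1.11, 4.25], [0.08, 2.63], [-2.82, 2.82]. Speed limits (rad/s): [2.79, 2.79, 3.14, 3.14, 3.14, 3.14].

### API

Orientations are given as a rotation vector (axis times angle).
In Python, from rig import bot gives the robot as it stands.
- The arm moves only by the shell command python3 -m pendant 'ROWS' [FORCE]. ROWS is JSON, one flat list of numbers, 7 for each row, row after row: the turn, a rotation vector about the tool's x, y, z in degrees, then the shift along the tool's x, y, z in mm, then the opening in per cent of the stroke, from 0 (shut) to 100 (fully open). In form: [wx, wy, wz, x, y, z, grip, wx, wy, wz, x, y, z, grip, ...]. A call has 1 to 8 rows; each row is the pose to reach, as a shift and turn from the pose commanded when the call began, along the tool's axes at that moment; what a row does not reach only later rows make up. A row lasts 1/8 s, in which the tool goes at most 62.5 mm and 10.7 degrees, less where a joint would pass 70% of its speed; a pose out of reach is approached as far as the arm can. A call with a gripper value outside its range is refused whole. The fingers move at their own pace and stop on an object; FORCE is the grip in N (left out, the last holds). Time passes only in rows, so rows that repeat a pose let the fingers close. It gives the time, the measured TCP pose, the force, the opening and the grip force at its end, in the units of the state.
- bot.read_state(): the state, without advancing time (a new reading comes with each control period).
- bot.read_camera(name): name is "scene" or "top" or "wrist"; returns the picture (400x640x3 uint8, red, green, blue); there is no depth.
- bot.camera_model(name): a dict with "K" (3x3 intrinsics, pixels), "world_from_camera" (4x4, takes a point from camera to world coordinates). Camera axes: x right, y down, z forward; pixel columns grow to the right and rows downward; lengths in m; the calibration is good to about 2 mm. A picture is of the moment at which its call begins: read the wrist's pose just before it. camera_model takes no time and is no camera call; for the wrist camera it gives the pose at the moment of the call.
- bot.hand_in(): hands the job in; it is judged then, once.
Trained networks look in the newest picture that a camera, given by its name, has taken for a name from the list of things; names that differ only in an ending like _2 or _b are one class to them, and where a whole thing is asked for, a point or a joint stands for the part that bears it (a point fixed in the world has none). Each returns a list of dicts, best first, with "conf" (0 to 1); they miss things now and then, are a little off and sometimes report something else, mostly with a low value. They report only what shows in the picture. A call takes as long as a camera call. They do not tell look-alikes from the thing itself.
- bot.recognise(target, camera): "extent" ([left, top, right, bottom] in pixels, round what is visible of it).
- bot.place_of(target, camera): "xy" ([column, row] in pixels: a listed point, or the origin of a listed thing).
The state is a dict: "time_s": time; "qpos": joint angles; "joint_vel": joint speeds; "joint_efforts": joint torques, N m; "tool_pos": TCP position; "orientation": TCP orientation; "force": force on the tool from outside, world axes, zero at the start; "ft_torque": the same for the moment, N m; "gripper_width": finger opening in m; "grip_force": force on a finger pad.
Only numpy, scipy, OpenCV 4.12 (cv2) and the standard library are available. Lean on these libraries where they do the work, as an engineer would, in place of code of your own. Each camera call takes 0.05 s, during which the arm holds its last target. There are 200 camera calls.

### The job

Lay the loose timber offcut flat on the plywood table of the corner jig, its long side against the aluminium fence and one end snug against the red stop block, ready for drilling. Then hold it there with a firm diagonal push of the gripper, down onto the table and into the fence at once, and finish while still pushing: do not let go at the end. Leave the jar, the tape measure and the bearing where they are.

Things in the scene. Friction and masses are not known exactly. Their poses are not given: they have to be found in the camera images.
- offcut: Loose brown timber offcut, a plain block 56 (its x) x 112 (its y) x 34 mm (its z, upright), about 0.18 kg, lying flat on the bench at the right. Origin: centre of its underside. Either end may go to the stop.
- jig: Corner jig fixed to the bench; it does not move when pushed. Origin on the bench top under the middle of the jig, z up; its +x points to the fence (away from the robot), its +y to the stop (to the left). The whole jig spans x -115..+91 mm, y -128..+128 mm.
- table: Plywood table of the jig, fixed. Its top is 20 mm above the bench and carries this origin, straight above the jig's origin, axes as the jig's. The free surface spans x -98..+70 mm and y -128..+101.5 mm. Timber rubs on it (friction coefficient 0.5 to 0.7), which takes up part of a forward push: the final push should go forward harder than down, about 12 to 15 N forward with 8 to 11 N down.
- fence: Aluminium fence of the jig, fixed, along the whole far side; its origin and axes are the jig's. Its working face is the plane x = +70 mm, looking to -x; its top is 60 mm above the bench (40 mm above the table), 6 mm higher than the seated offcut, so no finger fits between a seated offcut and the fence.
- stop: Red stop block, fixed at the left end of the fence; its origin and axes are the jig's. Its working face is the plane y = +101.5 mm, looking to -y, from x = +9 to +69 mm; its top is 60 mm above the bench.
- corner (a point): The inner corner where fence face, stop face and table top meet: x = +70, y = +101.5, z = +20 mm in the jig's frame, axes as the jig's. The offcut's origin is at x = -28, y = -56, z = 0 mm from here when it is seated; its upper near edge then lies at x = -56, z = +34 mm.
- screw_jar: Bystander: white screw jar with red lid, 71 mm across, 76 mm high; origin under its centre. Leave it alone.
- rule_tape: Bystander: yellow tape measure, 38 x 82 x 68 mm high; origin under its centre. Leave it alone.
- bearing_1: Bystander: steel ball bearing lying flat, 52 mm across, 16 mm high; origin under its centre. Leave it alone.
Things that resemble listed ones, but are neither listed nor needed, are in the scene too. There is more than one size of the offcut; the one meant has the size given above.

How it is judged:
At the end, for the whole second after the job is handed in: The offcut lies flat and still on the jig table, along the fence (within 3 mm, 0.05 rad), one end at the stop (within 4 mm); the fingers still press it (over 5 N), so that it bears on the fence with over 2 N and on the table with over 5 N, through the final second (x of offcut in the frame of corner between -0.031 and -0.025 m and y of offcut in the frame of corner between -0.06 and -0.052 m and z of offcut in the frame of corner between -0.003 and 0.003 m and angle between the y axis of offcut and the y axis of corner, either way round below 0.05 rad and angle between offcut's own z axis and vertical below 0.05 rad and contact force between offcut and fence above 2 N and contact force between offcut and table above 5 N and contact force between the fingers and offcut above 5 N and linear speed of offcut below 0.01 m/s); the arm keeps its last pose, push and grip.
It fails at once if the screw jar was moved by more than 20 mm (distance of screw_jar from where it was at the start of the episode above 0.02 m).
It fails at once if the tape measure was moved by more than 20 mm (distance of rule_tape from where it was at the start of the episode above 0.02 m).
It fails at once if the bearing was moved by more than 20 mm (distance of bearing_1 from where it was at the start of the episode above 0.02 m).
It also fails if it takes over 67 s, if anything falls off the work surface, if the arm or the gripper's body presses on something with over 40 N, if the wrist force passes 120 N, or if a joint passes its speed limit or range.

## Working session

There is one attempt and no reset: what is moved stays moved. The work goes in short steps, Python scripts to look and compute and a shell command to move; the robot and the scene stay as the last step left them, time stands still between calls to the robot, and variables do not carry over. Pictures are saved under pics/ and viewed, at most 10 in all, crops included, and the job is handed in when it is done.

```bash
mkdir -p pics; cat > h.py <<'E'
import numpy as np,cv2
from rig import bot
from scipy.spatial.transform import Rotation as R
def ray(cam,uv,z,M=None):
    M=M or bot.camera_model(cam);K=np.array(M["K"]);T=np.array(M["world_from_camera"])
    d=T[:3,:3]@np.linalg.inv(K)@np.array([uv[0],uv[1],1.]);o=T[:3,3]
    return o+d*(z-o[2])/d[2]
def proj(cam,P):
    M=bot.camera_model(cam);T=np.linalg.inv(np.array(M["world_from_camera"]))
    c=T[:3,:3]@np.array(P)+T[:3,3];p=np.array(M["K"])@c;return p[:2]/p[2]
def snap(cam,name):
    im=bot.read_camera(cam);cv2.imwrite("pics/"+name,im[:,:,::-1]);return im
def st():
    s=bot.read_state();print(s["time_s"],np.round(s["tool_pos"],4),np.round(s["orientation"],3),np.round(s["force"],1),s["gripper_width"],s["grip_force"])
    print(np.round(R.from_rotvec(s["orientation"]).as_matrix(),3).tolist());return s
E
python3 - <<'E'
from h import *
np.set_printoptions(suppress=True)
st()
a=snap("top","top0.png");b=snap("scene","scene0.png")
cv2.imwrite("pics/both.png",np.vstack([a[:,:,::-1],b[:,:,::-1]])[::1,::1][:,:,:] if 0 else cv2.resize(np.vstack([a,b])[:,:,::-1],(480,600)))
for t,z in [("offcut",0),("jig",0),("corner",.02),("screw_jar",0),("rule_tape",0),("bearing_1",0)]:
  for c in ("top","scene"):
    for r in bot.place_of(t,c)[:4]:print(t,c,round(r["conf"],2),np.round(r["xy"]),np.round(ray(c,r["xy"],z),3))
for r in bot.recognise("offcut","top"):print(r)
E
```

```text
0.0 [0.1273 0.5599 0.2411] [-0.351 -3.121  0.004] [0.3 0.  0.2] 0.0853817700627411 0.0
[[-0.975, 0.222, -0.001], [0.222, 0.975, -0.002], [0.0, -0.002, -1.0]]
offcut top 0.95 [384. 233.] [ 0.465 -0.157  0.   ]
offcut scene 0.95 [362. 263.] [ 0.457 -0.162  0.   ]
offcut scene 0.91 [418. 284.] [ 0.484 -0.293  0.   ]
jig top 0.66 [303. 224.] [0.489 0.06  0.   ]
jig scene 0.56 [292. 204.] [ 0.495  0.074 -0.   ]
corner top 0.71 [210. 168.] [0.637 0.304 0.02 ]
corner top 0.57 [262. 198.] [0.557 0.166 0.02 ]
corner scene 0.92 [280. 168.] [0.559 0.166 0.02 ]
screw_jar top 0.89 [374. 174.] [ 0.623 -0.131  0.   ]
screw_jar scene 0.91 [388. 209.] [ 0.622 -0.128 -0.   ]
screw_jar scene 0.68 [281. 167.] [ 0.576  0.178 -0.   ]
rule_tape top 0.89 [412. 172.] [ 0.629 -0.237  0.   ]
rule_tape scene 0.74 [281. 167.] [ 0.575  0.177 -0.   ]
rule_tape scene 0.7 [430. 226.] [ 0.639 -0.237  0.   ]
bearing_1 top 0.75 [208. 165.] [0.651 0.314 0.   ]
bearing_1 top 0.54 [412. 171.] [ 0.631 -0.234  0.   ]
bearing_1 scene 0.82 [261. 130.] [0.651 0.318 0.   ]
{'extent': [415.3, 209.6, 460.6, 248.5], 'conf': 0.6}
{'extent': [367.9, 221.2, 399.1, 251.0], 'conf': 0.6}
```

View pics/top0.png

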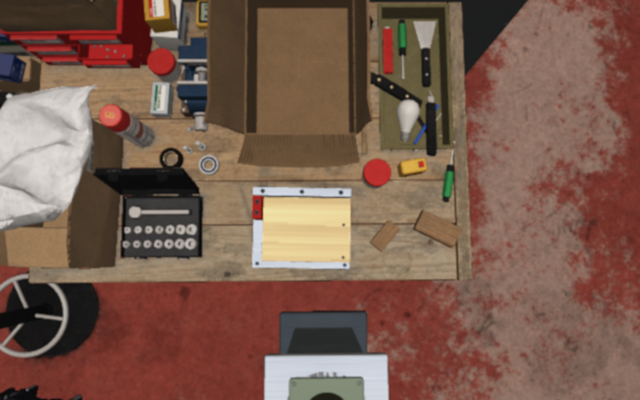

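View pics/scene0.png

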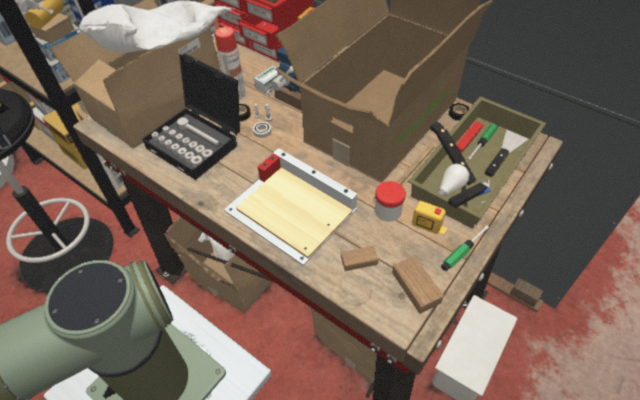

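The top picture shows two brown offcuts, a small one at (384,235) and a larger one at (437,228). At about 2.8 mm per pixel, the larger fits 56x112 mm and the small one looks about 40x80 mm. I'll enlarge the larger one and measure both.

```bash
python3 - <<'E'
from h import *
np.set_printoptions(suppress=True)
a=cv2.imread("pics/top0.png");b=cv2.imread("pics/scene0.png")
cv2.imwrite("pics/crop.png",np.hstack([cv2.resize(a[195:265,360:470],(390,248),interpolation=cv2.INTER_CUBIC),cv2.resize(b[235:320,330:450],(390,248),interpolation=cv2.INTER_CUBIC)]))
hsv=cv2.cvtColor(a,cv2.COLOR_BGR2HSV)
for c in [(384,235),(437,228)]:
    print(hsv[c[1],c[0]],hsv[262,400],hsv[200,400])
    ff=a.copy();m=np.zeros((402,642),np.uint8)
    cv2.floodFill(cv2.GaussianBlur(ff,(3,3),0),m,c,0,(14,)*3,(14,)*3,4|cv2.FLOODFILL_MASK_ONLY|cv2.FLOODFILL_FIXED_RANGE|(255<<8))
    n=cv2.findContours(m[1:-1,1:-1],cv2.RETR_EXTERNAL,cv2.CHAIN_APPROX_NONE)[0]
    n=max(n,key=cv2.contourArea)[:,0]
    p=np.array([ray("top",q,.034)[:2] for q in n],np.float32)
    print(cv2.minAreaRect(p*1000),len(n))
# jig check: corner points by pixels
M=bot.camera_model("top")
print(np.array(M["world_from_camera"])[:3].round(3))
E
```

```text
[ 14 116 141] [ 17  72 162] [ 16  84 145]
((458.6346435546875, -152.98126220703125), (43.25496292114258, 80.66451263427734), 51.07438278198242) 74
[ 14 118 138] [ 17  72 162] [ 16  84 145]
((486.086181640625, -313.66925048828125), (133.65171813964844, 94.17867279052734), 62.77573013305664) 196
[[-0.007 -0.994  0.106  0.42 ]
 [-1.     0.005 -0.015  0.02 ]
 [ 0.014 -0.106 -0.994  1.291]]
```

View pics/crop.png

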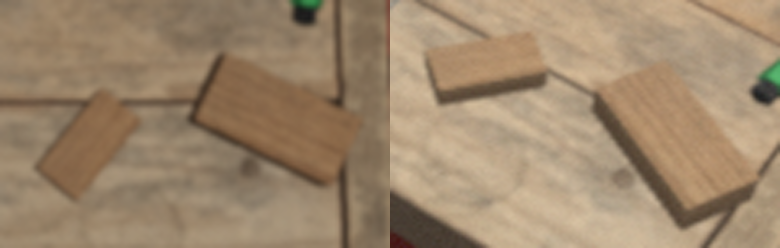

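The crop confirms it: the right-hand block (437,229) is the larger, about 56x112 mm and thick. The left one (384,235) is about 43x80 mm, so it is the decoy. Its top corners in the top picture are about (422.6,210.5), (462,229.4), (452.5,246.6) and (414.4,228.8).

```bash
cat >> h.py <<'E'
def row(p,Rw):
    "row values from measured pose to world target position, rotation matrix"
    s=bot.read_state();A=R.from_rotvec(s["orientation"])
    w=(A.inv()*R.from_matrix(Rw)).as_rotvec(degrees=True);d=A.inv().apply(np.array(p)-s["tool_pos"])*1000
    print("row",np.round(w,1),np.round(d,1),"n>=",max(np.linalg.norm(w)/10.7,np.linalg.norm(d)/62.5).round(1))
def down(yaw):
    "tool down, tool y axis at world yaw (deg)"
    c,s=np.cos(np.radians(yaw)),np.sin(np.radians(yaw));y=np.array([c,s,0]);z=np.array([0,0,-1.]);return np.c_[np.cross(y,z),y,z]
E
python3 - <<'E'
from h import *
np.set_printoptions(suppress=True)
c=np.array([ray("top",q,.034)[:2] for q in [(422.6,210.5),(462.1,229.4),(452.5,246.6),(414.4,228.8)]])
print(c.round(3),c.mean(0).round(4))
e=c[1]-c[0]+c[2]-c[3];print(np.linalg.norm(e)/2,np.linalg.norm(c[0]-c[3]),np.degrees(np.arctan2(e[1],e[0])))
for q in [(252,187),(350,188),(350,269),(252,269)]:print(ray("top",q,.0).round(3))
row([.5,.1,.22],down(60))
y=np.degrees(np.arctan2(e[1],e[0]))
for k in (-90,90):row([*c.mean(0),.2],down(y+k))
E
```

```text
[[ 0.521 -0.254]
 [ 0.471 -0.355]
 [ 0.427 -0.329]
 [ 0.474 -0.231]] [ 0.4734 -0.2922]
0.11084344751263027 0.05273129391118163 -115.84270652705099
[0.59  0.196 0.   ]
[ 0.586 -0.067  0.   ]
[ 0.37  -0.064  0.   ]
[0.372 0.194 0.   ]
row [ 0.   0.  17.2] [-465.3 -366.5   22.3] n>= 9.5
row [  0.   0. -77.] [-526.4 -754.8   42.3] n>= 14.7
row [  0.  -0. 103.] [-526.4 -754.8   42.3] n>= 14.7
```

```bash
python3 -m pendant '[0,0,50,-465,-366,0,100,0,0,50,-465,-366,0,100,0,0,50,-465,-366,0,100,0,0,50,-465,-366,0,100,0,0,50,-465,-366,0,100,0,0,50,-465,-366,0,100,0,0,50,-465,-366,0,100,0,0,50,-465,-366,0,100]'
python3 - <<'E'
from h import *
st();row([.4734,-.2922,.2],down(-25.8))
E
```

```text
time_s: 1.75
tool_pos: [0.4433, 0.1702, 0.2428]
orientation: [1.637, 2.68, 0.002]
force: [0.7, 1.2, -1.1]
gripper_width: 0.0857
grip_force: 0.0
1.75 [0.4433 0.1702 0.2428] [1.637e+00 2.680e+00 2.000e-03] [ 0.7  1.2 -1.1] 0.08574092257648326 0.0
[[-0.457, 0.89, 0.001], [0.89, 0.457, 0.001], [-0.0, 0.001, -1.0]]
row [ 0.1 -0.  53. ] [-425.1 -184.4   42.5] n>= 7.4
```

```bash
python3 -m pendant '[0,0,53,-425,-184,42,100,0,0,53,-425,-184,42,100,0,0,53,-425,-184,42,100,0,0,53,-425,-184,42,100,0,0,53,-425,-184,42,100,0,0,53,-425,-184,42,100,0,0,53,-425,-184,42,100,0,0,53,-425,-184,42,100]'
python3 -m pendant '[0,0,0,0,0,0,100,0,0,0,0,0,0,100]'
python3 - <<'E'
from h import *
np.set_printoptions(suppress=True)
st();row([.4734,-.2922,.2],down(-25.8))
im=snap("wrist","w1.png")
a=im[:,:,::-1].copy()
for r in bot.place_of("offcut","wrist"):print(r,ray("wrist",r["xy"],0).round(4))
for r in bot.recognise("offcut","wrist"):print(r)
E
```

```text
time_s: 2.75
tool_pos: [0.4722, -0.2934, 0.2001]
orientation: [2.664, 1.664, -0.0]
force: [-0.0, 0.9, -0.5]
gripper_width: 0.0852
grip_force: 0.0
time_s: 3.0
tool_pos: [0.4725, -0.2888, 0.2001]
orientation: [-2.66, -1.669, -0.0]
force: [-0.5, 0.1, 0.1]
gripper_width: 0.0854
grip_force: 0.0
3.0 [ 0.4725 -0.2888  0.2001] [-2.66  -1.669 -0.   ] [-0.5  0.1  0.1] 0.08541109728084338 0.0
[[0.435, 0.901, -0.0], [0.901, -0.435, 0.001], [0.001, -0.001, -1.0]]
row [-0.1 -0.1  0. ] [-2.7  2.3  0.1] n>= 0.1
{'xy': [322.9, 183.3], 'conf': 0.84} [ 0.4743 -0.2949  0.    ]
{'xy': [241.3, 48.1], 'conf': 0.58} [ 0.4623 -0.1573  0.    ]
{'extent': [182.1, 9.4, 286.2, 84.8], 'conf': 0.59}
{'extent': [288.0, 121.8, 362.3, 252.1], 'conf': 0.57}
```

View pics/w1.png

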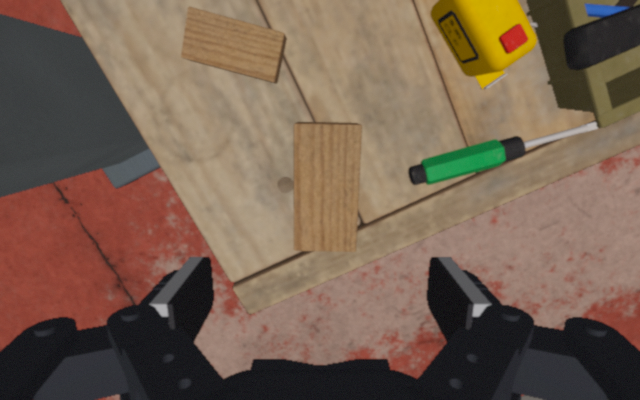

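The wrist view shows the 56x112 offcut upright at (326,187), with its top face from about (294,122) to (358,251). The decoy is at (235,45). The jaw direction lines up with the offcut's short side.

```bash
python3 - <<'E'
from h import *
np.set_printoptions(suppress=True)
c=np.array([ray("wrist",q,.034)[:2] for q in [(294,122),(361,123),(358,251),(293,250)]])
e=c[1]-c[0]+c[2]-c[3];f=c[0]-c[3]+c[1]-c[2]
print(c.mean(0),np.linalg.norm(e)/2,np.linalg.norm(f)/2,np.degrees(np.arctan2(e[1],e[0])),np.degrees(np.arctan2(f[1],f[0])))
row([*c.mean(0),.02],down(np.degrees(np.arctan2(f[1],f[0]))-90))
E
```

```text
[ 0.47771862 -0.29454068] 0.05635850505413053 0.11200137002005467 -26.578321793747193 63.72628533165231
row [-0.  -0.   0.6] [ -3.3   7.1 180.5] n>= 2.9
```

```bash
python3 -m pendant '[0,0,0.5,-3,7,60,100,0,0,0.5,-3,7,120,100,0,0,0.5,-3,7,160,100,0,0,0.5,-3,7,179,100,0,0,0.5,-3,7,179,100,0,0,0.5,-3,7,179,20,0,0,0.5,-3,7,179,20,0,0,0.5,-3,7,179,20]' 50
python3 -m pendant '[0,0,0,0,0,0,20,0,0,0,0,0,0,20,0,0,0,0,0,0,20]'
```

```text
time_s: 4.15
tool_pos: [0.4791, -0.2972, 0.0238]
orientation: [2.665, 1.655, 0.002]
force: [-0.4, 1.0, 6.4]
gripper_width: 0.0547
grip_force: 55.6
time_s: 4.53
tool_pos: [0.4791, -0.2973, 0.0238]
orientation: [2.665, 1.655, 0.002]
force: [-0.1, 0.9, 5.4]
gripper_width: 0.0546
grip_force: 55.6
```

```bash
python3 - <<'E'
from h import *
np.set_printoptions(suppress=True)
row([.479,-.297,.16],down(-26.3));row([.502,.06,.16],down(-0.7))
E
python3 -m pendant '[0,0,0,0,0,-30,20,0,0,0,0,0,-80,20,0,0,0,0,0,-135,20,0,0,0,0,0,-135,20]'
python3 -m pendant '[0,0,-25.6,332,-137,0,20,0,0,-25.6,332,-137,0,20,0,0,-25.6,332,-137,0,20,0,0,-25.6,332,-137,0,20,0,0,-25.6,332,-137,0,20,0,0,-25.6,332,-137,0,20,0,0,-25.6,332,-137,0,20,0,0,-25.6,332,-137,0,20]'
python3 - <<'E'
from h import *
np.set_printoptions(suppress=True)
st();row([.502,.06,.16],down(-0.7))
im=snap("wrist","w2.png")
for r in bot.place_of("corner","wrist")+bot.place_of("jig","wrist"):print(r,ray("wrist",r["xy"],0.02).round(4))
E
```

```text
row [ 0.3  0.1 -0. ] [   0.1    0.3 -136.2] n>= 2.2
row [  0.2   0.1 -25.6] [ 330.2 -137.3 -137.1] n>= 6.1
time_s: 5.03
tool_pos: [0.481, -0.2989, 0.1629]
orientation: [2.658, 1.65, 0.006]
force: [1.3, 0.7, -1.9]
gripper_width: 0.0552
grip_force: 54.7
time_s: 6.02
tool_pos: [0.5011, 0.0621, 0.1553]
orientation: [-2.234, -2.207, 0.003]
force: [-0.4, -0.4, -1.0]
gripper_width: 0.0545
grip_force: 54.6
6.025 [0.5011 0.0621 0.1553] [-2.234 -2.207  0.003] [-0.4 -0.4 -1. ] 0.05450128395137702 54.60020899772644
[[0.012, 1.0, -0.002], [1.0, -0.012, -0.001], [-0.001, -0.002, -1.0]]
row [-0.1  0.   0. ] [-2.1  0.9 -4.7] n>= 0.1
{'xy': [409.7, 54.7], 'conf': 0.56} [0.5669 0.1598 0.02  ]
```

View pics/w2.png

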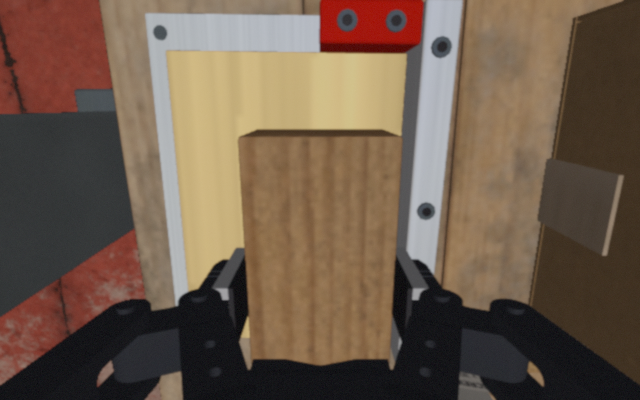

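The wrist view shows the offcut held in the jaws, its top from (240,133) to (400,360). The stop's foot is at row 52 (columns 320-406) and the fence foot is at about (406,52). The plywood's left edge is at (168,52).

```bash
python3 - <<'E'
from h import *
np.set_printoptions(suppress=True)
for n,q,z in [("corner",(406,52),.02),("fencetop",(421,54),.06),("fencetop lower",(409,230),.06),("plyL",(168,52),.02),("plyL low",(184,240),.02),("stop foot L",(320,52),.02),("stop top L",(321,42),.06),
  ("off far L top",(240,137),None),("off far R top",(400,137),None)]:
    z=z or .155-.0238+.034+.0; print(n,ray("wrist",q,z).round(4))
g=cv2.cvtColor(cv2.imread("pics/w2.png"),cv2.COLOR_BGR2GRAY)
print(g[60,395:435].tolist());print(g[36:60,370].tolist());print(g[36:60,250].tolist())
E
```

```text
corner [0.5642 0.1615 0.02  ]
fencetop [0.5642 0.1552 0.06  ]
fencetop lower [0.5627 0.045  0.06  ]
plyL [0.399  0.1639 0.02  ]
plyL low [0.3942 0.0246 0.02  ]
stop foot L [0.5045 0.1624 0.02  ]
stop top L [0.5051 0.1626 0.06  ]
off far L top [0.477  0.117  0.1652]
off far R top [0.5309 0.1163 0.1652]
[172, 172, 171, 170, 170, 170, 167, 166, 165, 162, 153, 124, 92, 85, 83, 85, 83, 84, 85, 85, 84, 87, 87, 86, 86, 91, 116, 148, 167, 179, 183, 186, 187, 187, 187, 186, 187, 185, 185, 185]
[65, 63, 64, 64, 63, 62, 53, 44, 36, 34, 38, 31, 30, 30, 32, 38, 74, 130, 173, 181, 181, 182, 182, 182]
[183, 182, 182, 182, 184, 183, 182, 183, 183, 183, 183, 182, 183, 181, 176, 170, 177, 183, 184, 184, 185, 184, 185, 185]
```

```bash
python3 -m pendant '[0,0,0,30,4,0,20,0,0,0,30,4,50,20,0,0,0,30,4,90,20,0,0,0,30,4,104,20,0,0,0,30,4,108,20,0,0,0,30,4,108,20,0,0,0,30,4,108,20]'
python3 - <<'E'
from h import *
st()
E
```

```text
time_s: 7.05
tool_pos: [0.5079, 0.0922, 0.05]
orientation: [2.234, 2.205, 0.004]
force: [1.1, 0.2, -2.0]
gripper_width: 0.0549
grip_force: 54.5
7.05 [0.5079 0.0922 0.05  ] [2.234 2.205 0.004] [ 1.1  0.2 -2. ] 0.05492338605124527 54.51494336128235
[[0.013, 1.0, 0.004], [1.0, -0.013, 0.0], [0.0, 0.004, -1.0]]
```

```bash
python3 -m pendant '[0,0,0,3,-2,4,20,0,0,0,6,-2,4,20,0,0,0,9,-2,4,20,0,0,0,11,-2,4,20,0,0,0,11,-2,4,20]'
python3 -m pendant '[0,0,0,2,0,0,20,0,0,0,3,0,0,20,0,0,0,3,0,0,20]'
```

```text
time_s: 7.68
tool_pos: [0.5045, 0.1036, 0.0443]
orientation: [2.235, 2.208, 0.0]
force: [-0.4, 0.4, -3.1]
gripper_width: 0.0552
grip_force: 54.5
time_s: 8.05
tool_pos: [0.5045, 0.1064, 0.0443]
orientation: [-2.235, -2.207, 0.0]
force: [0.3, -0.0, -0.6]
gripper_width: 0.0547
grip_force: 54.5
```

```bash
for i in 1 2; do python3 -m pendant '[0,0,0,1,0,0,20,0,0,0,2,0,0,20,0,0,0,2,0,0,20]' | grep -E "pos|force"; done
```

```text
tool_pos: [0.5045, 0.1067, 0.0444]
force: [-1.4, -5.8, -0.4]
grip_force: 54.8
tool_pos: [0.5045, 0.1068, 0.0444]
force: [-1.0, -12.8, 1.2]
grip_force: 55.0
```

```bash
python3 -m pendant '[0,0,0,-2,0,1,20,0,0,0,-2,0,2,20,0,0,0,-2,0,2,20]' | grep -E "pos|force"; python3 -m pendant '[0,0,0,-1,0,1,20,0,0,0,-1,0,1,20]' | grep -E "pos|force"
```

```text
tool_pos: [0.5046, 0.1067, 0.0439]
force: [-5.8, -7.8, 11.7]
grip_force: 56.0
tool_pos: [0.5046, 0.1067, 0.0438]
force: [-8.7, -3.2, 17.0]
grip_force: 56.8
```

```bash
python3 -m pendant '[0,0,0,0,0,-2,20,0,0,0,0,0,-2,82,0,0,0,0,0,-2,82,0,0,0,0,0,-2,82,0,0,0,0,0,-2,82,0,0,0,0,0,-2,82]'
python3 -m pendant '[0,0,0,0,0,-30,82,0,0,0,0,0,-80,82,0,0,0,0,0,-110,82,0,0,0,0,0,-110,0,0,0,0,0,0,-110,0,0,0,0,0,0,-110,0,0,0,0,0,0,-110,0]'
python3 - <<'E'
from h import *
s=st();print(np.round(s["qpos"],3))
im=snap("wrist","w3.png")
for r in bot.place_of("offcut","wrist")+bot.place_of("corner","wrist"):print(r,ray("wrist",r["xy"],0.02).round(4))
E
```

```text
time_s: 10.18
tool_pos: [0.5045, 0.1074, 0.0432]
orientation: [-2.235, -2.207, 0.0]
force: [0.9, 0.3, 0.6]
gripper_width: 0.0699
grip_force: 0.0
time_s: 11.05
tool_pos: [0.5036, 0.1073, 0.1519]
orientation: [-2.234, -2.206, 0.003]
force: [0.8, 0.4, 0.2]
gripper_width: 0.0003
grip_force: 0.0
11.05 [0.5036 0.1073 0.1519] [-2.234 -2.206  0.003] [0.8 0.4 0.2] 0.00033094630691665874 0.0
[[0.013, 1.0, -0.003], [1.0, -0.013, -0.0], [-0.0, -0.003, -1.0]]
[ 0.042  0.177  1.776 -0.     1.191  0.054]
{'xy': [320.7, 196.7], 'conf': 0.95} [0.506  0.1058 0.02  ]
{'xy': [403.1, 122.0], 'conf': 0.6} [0.566  0.1606 0.02  ]
```

View pics/w3.png

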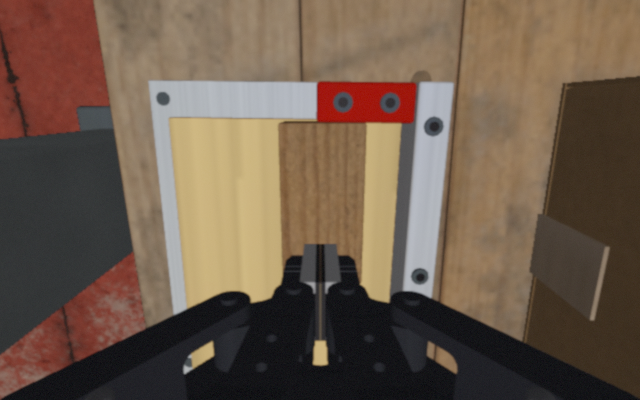

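The offcut's end is at the stop's foot (row 122), and about 28 mm of table shows between it and the fence (columns 365-402). The gripper is clear and shut. Next I turn and tilt the tool for the diagonal push.

```bash
cat >> h.py <<'E'
J=np.array([[.9999,.0145,0],[-.0145,.9999,0],[0,0,1]])  # columns jig x,y,z in world
def push(el):
    e=np.radians(el);z=J@[np.cos(e),0,-np.sin(e)];y=-J[:,1];return np.c_[np.cross(y,z),y,z]
E
python3 - <<'E'
from h import *
np.set_printoptions(suppress=True)
for el in (90,60,38):row([.44,.106,.18],push(el))
E
```

```text
row [-0.1  0.1 90.1] [ -2.1 -64.2 -27.3] n>= 8.4
row [-23.6  23.6  87.8] [ -2.1 -64.2 -27.3] n>= 8.8
row [-40.7  40.6  83.3] [ -2.1 -64.2 -27.3] n>= 9.5
```

```bash
python3 -m pendant '[0,0,90,-2,-64,-27,0,0,0,90,-2,-64,-27,0,0,0,90,-2,-64,-27,0,0,0,90,-2,-64,-27,0,0,0,90,-2,-64,-27,0,0,0,90,-2,-64,-27,0,0,0,90,-2,-64,-27,0,0,0,90,-2,-64,-27,0]'
python3 -m pendant '[0,0,5,0,0,0,0,0,0,5,0,0,0,0]' >/dev/null
python3 - <<'E'
from h import *
np.set_printoptions(suppress=True)
s=st();print(np.round(s["qpos"],3))
row([.44,.106,.18],push(38))
E
```

```text
time_s: 12.2
tool_pos: [0.4405, 0.1062, 0.1802]
orientation: [3.141, 0.082, -0.0]
force: [0.3, 1.0, -0.4]
gripper_width: 0.0
grip_force: 0.0
12.45 [0.4404 0.1061 0.1802] [ 3.141 -0.044 -0.   ] [-0.4 -0.5 -0.5] -0.00013768029819479562 0.0
[[1.0, -0.028, -0.0], [-0.028, -1.0, -0.0], [-0.0, 0.0, -1.0]]
[ 0.045  0.008  1.897 -0.     1.237  1.644]
row [ 0.4 52.  -0.7] [-0.4  0.2  0.2] n>= 4.9
```

```bash
python3 -m pendant '[0.4,52,-0.7,0,0,0,0,0.4,52,-0.7,0,0,0,0,0.4,52,-0.7,0,0,0,0,0.4,52,-0.7,0,0,0,0,0.4,52,-0.7,0,0,0,0,0.4,52,-0.7,0,0,0,0,0.4,52,-0.7,0,0,0,0]'
python3 - <<'E'
from h import *
np.set_printoptions(suppress=True)
s=st();print(np.round(s["qpos"],3))
row([.44,.106,.079],push(38))
E
```

```text
time_s: 13.32
tool_pos: [0.4491, 0.1111, 0.1841]
orientation: [2.819, -0.021, 1.362]
force: [0.2, 0.5, -0.4]
gripper_width: -0.0001
grip_force: 0.0
13.325 [0.4491 0.1111 0.1841] [ 2.819 -0.021  1.362] [ 0.2  0.5 -0.4] -6.30230963901664e-05 0.0
[[0.621, -0.017, 0.783], [-0.007, -1.0, -0.016], [0.784, 0.004, -0.621]]
[ 0.136 -0.354  2.46  -0.72   0.186  2.375]
row [0.2 0.4 0.1] [-87.9   4.8  58.2] n>= 1.7
```

The arm folds to its limit at this tilt, so I'll ease to about 48° below horizontal.

```bash
python3 - <<'E'
from h import *
row([.445,.106,.12],push(48))
E
python3 -m pendant '[0,-9.6,0,-45,4,40,0,0,-9.6,0,-45,4,40,0,0,-9.6,0,-45,4,40,0,0,-9.6,0,-45,4,40,0]'
python3 - <<'E'
from h import *
s=st();print(np.round(s["qpos"],3))
row([.445,.106,.12],push(48))
row([.460,.106,.075],push(48))
E
```

```text
row [ 0.2 -9.6  0.1] [-52.7   4.9  36.7] n>= 1.0
time_s: 13.82
tool_pos: [0.4524, 0.1066, 0.1242]
orientation: [2.925, -0.026, 1.123]
force: [0.0, 0.1, 0.1]
gripper_width: 0.0
grip_force: 0.0
13.825 [0.4524 0.1066 0.1242] [ 2.925 -0.026  1.123] [0.  0.1 0.1] 4.1416522826286006e-05 0.0
[[0.743, -0.019, 0.669], [-0.012, -1.0, -0.014], [0.669, 0.002, -0.743]]
[ 0.097 -0.177  2.405 -0.41   0.199  2.059]
row [ 0.2 -0.  -0.1] [-8.3  0.8 -1.9] n>= 0.1
row [ 0.2 -0.  -0.1] [-27.3   0.4  41.6] n>= 0.8
```

```bash
python3 -m pendant '[0,0,0,-14,0.5,20,0,0,0,0,-27,0.5,41,0,0,0,0,-27,0.5,41,0]'
python3 - <<'E'
from h import *
s=st();print(np.round(s["qpos"],3))
row([.470,.106,.063],push(48))
E
```

```text
time_s: 14.2
tool_pos: [0.4596, 0.1066, 0.0822]
orientation: [2.931, -0.03, 1.112]
force: [2.7, -1.4, 2.5]
gripper_width: -0.0002
grip_force: 0.0
14.2 [0.4596 0.1066 0.0822] [ 2.931 -0.03   1.112] [ 2.7 -1.4  2.5] -0.00015042372029653358 0.0
[[0.748, -0.02, 0.663], [-0.016, -1.0, -0.013], [0.663, -0.001, -0.748]]
[ 0.093 -0.02   2.403 -1.109  0.083  2.764]
row [ 0.2  0.4 -0.3] [-5.   0.4 21.3] n>= 0.3
```

```bash
python3 - <<'E'
from h import *
row([.462,.106,.10],push(60))
E
python3 -m pendant '[0,-12,0,16,0,-10,0,0,-12,0,16,0,-10,0,0,-12,0,16,0,-10,0,0,-12,0,16,0,-10,0]'
python3 - <<'E'
from h import *
s=st();print(np.round(s["qpos"],3))
row([.462,.106,.1],push(60))
row([.466,.106,.075],push(60))
E
```

```text
row [  0.2 -11.6  -0.3] [ 13.6   0.5 -11.7] n>= 1.1
time_s: 14.7
tool_pos: [0.4657, 0.1069, 0.1017]
orientation: [3.034, -0.025, 0.801]
force: [-0.0, 0.2, -0.4]
gripper_width: -0.0
grip_force: 0.0
14.7 [0.4657 0.1069 0.1017] [ 3.034 -0.025  0.801] [-0.   0.2 -0.4] -4.0750553909496945e-05 0.0
[[0.869, -0.017, 0.494], [-0.015, -1.0, -0.008], [0.494, -0.0, -0.87]]
[ 0.072 -0.058  2.258 -0.105  0.429  1.744]
row [ 0.   0.4 -0.1] [-4.   0.9 -0.3] n>= 0.1
row [ 0.   0.4 -0.1] [-12.9   0.9  23.4] n>= 0.4
```

```bash
python3 -m pendant '[0,5,0,-11,1,22,0,0,5,0,-11,1,22,0,0,5,0,-11,1,22,0]'
python3 - <<'E'
from h import *
s=st();print(np.round(s["qpos"],3))
im=snap("scene","s4.png");x=cv2.resize(im[130:270,210:370],(640,560),interpolation=cv2.INTER_CUBIC);cv2.imwrite("pics/s4c.png",x[:,:,::-1])
E
```

```text
time_s: 15.08
tool_pos: [0.4665, 0.105, 0.0763]
orientation: [2.993, -0.027, 0.93]
force: [0.9, 0.2, -0.0]
gripper_width: 0.0
grip_force: 0.0
15.075 [0.4665 0.105  0.0763] [ 2.993 -0.027  0.93 ] [ 0.9  0.2 -0. ] 3.836677717727893e-05 0.0
[[0.824, -0.018, 0.567], [-0.014, -1.0, -0.012], [0.567, 0.002, -0.824]]
[ 7.600e-02  1.000e-03  2.322e+00 -2.490e-01  2.240e-01  1.890e+00]
```

View pics/s4c.png

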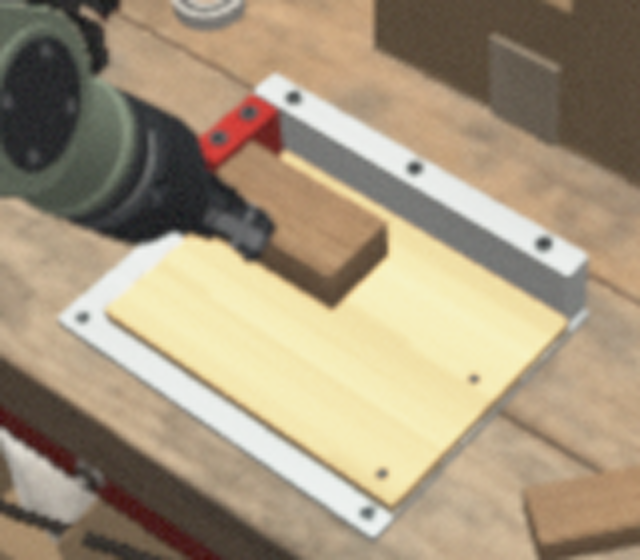

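The crop shows the offcut flat with its end at the stop. The shut fingertips, at crop (265,235), are just above and before its upper near edge. I'll advance to contact now.

```bash
python3 -m pendant '[0,0,0,-3,0,5,0,0,0,0,-3,0,10,0,0,0,0,-3,0,13,0,0,0,0,-3,0,13,0]' 100 | grep -E "pos|force"
python3 -m pendant '[0,0,0,0,0,1,0,0,0,0,0,0,2,0,0,0,0,0,0,2,0]' | grep -E "pos|force"
```

```text
tool_pos: [0.4715, 0.1048, 0.0632]
force: [-3.3, -0.2, 6.1]
grip_force: 3.5
tool_pos: [0.4733, 0.105, 0.0628]
force: [-11.1, -1.1, 17.3]
grip_force: 10.1
```

```bash
python3 -m pendant '[0,0,0,2,0,0.5,0,0,0,0,3.9,0,1.4,0,0,0,0,6,0,2.5,0,0,0,0,7.2,0,3.7,0,0,0,0,7.2,0,3.7,0]' | grep -E "pos|force"
python3 - <<'E'
from h import *
snap("wrist","w5.png")
for r in bot.place_of("offcut","wrist")[:1]:print(r,ray("wrist",r["xy"],0.02).round(4))
E
```

```text
tool_pos: [0.4807, 0.1047, 0.063]
force: [-7.1, -0.9, 9.9]
grip_force: 6.2
{'xy': [314.5, 226.4], 'conf': 0.8} [0.5144 0.1066 0.02  ]
```

```bash
python3 -m pendant '[0,0,0,3.3,0,2.3,0,0,0,0,6.6,0,4.5,0,0,0,0,9.9,0,6.8,0,0,0,0,13.2,0,9,0,0,0,0,16.5,0,11.3,0,0,0,0,16.5,0,11.3,0]' | grep -E "pos|force"
python3 - <<'E'
from h import *
snap("wrist","w6.png")
for r in bot.place_of("offcut","wrist")[:1]:print(r,ray("wrist",r["xy"],0.02).round(4))
E
```

```text
tool_pos: [0.4998, 0.1045, 0.0629]
force: [-12.8, -0.1, 16.4]
grip_force: 10.8
{'xy': [313.4, 225.7], 'conf': 0.92} [0.5338 0.107  0.02  ]
```

```bash
for i in 1 2; do python3 -m pendant '[0,0,0,1.5,0,0.6,0,0,0,0,2.5,0,1.4,0,0,0,0,2.5,0,1.4,0]' | grep -E "pos|force"; done
```

```text
tool_pos: [0.5002, 0.1045, 0.0625]
force: [-28.7, 0.8, 32.6]
grip_force: 21.8
tool_pos: [0.5007, 0.1047, 0.0622]
force: [-44.4, 2.5, 50.5]
grip_force: 33.4
```

```bash
python3 -m pendant '[0,0,0,-2.5,0,-1.4,0,0,0,0,-4,0,-2.3,0,0,0,0,-4,0,-2.3,0]' | grep -E "pos|force"; python3 -m pendant '[0,0,0,0.6,0,-0.8,0,0,0,0,0.6,0,-0.8,0]' | grep -E "pos|force"
```

```text
tool_pos: [0.5001, 0.1047, 0.0628]
force: [-16.0, 1.2, 19.3]
grip_force: 12.5
tool_pos: [0.5, 0.1046, 0.0631]
force: [-10.7, 2.5, 10.6]
grip_force: 7.1
```

```bash
python3 -m pendant '[0,0,0,0.9,0,0,0,0,0,0,1.8,0,-0.1,0,0,0,0,1.8,0,-0.1,0,0,0,0,1.8,0,-0.1,0]' | grep -E "pos|force"
python3 - <<'E'
from h import *
im=snap("scene","s7.png");x=cv2.resize(im[130:250,230:390],(640,480),interpolation=cv2.INTER_CUBIC);cv2.imwrite("pics/s7c.png",x[:,:,::-1])
snap("wrist","w7.png")
for r in bot.place_of("offcut","wrist")[:1]:print(r,ray("wrist",r["xy"],0.02).round(4))
E
```

```text
tool_pos: [0.5001, 0.1046, 0.0631]
force: [-11.6, 2.8, 10.5]
grip_force: 7.4
{'xy': [312.1, 224.4], 'conf': 0.76} [0.5347 0.1079 0.02  ]
```

View pics/s7c.png

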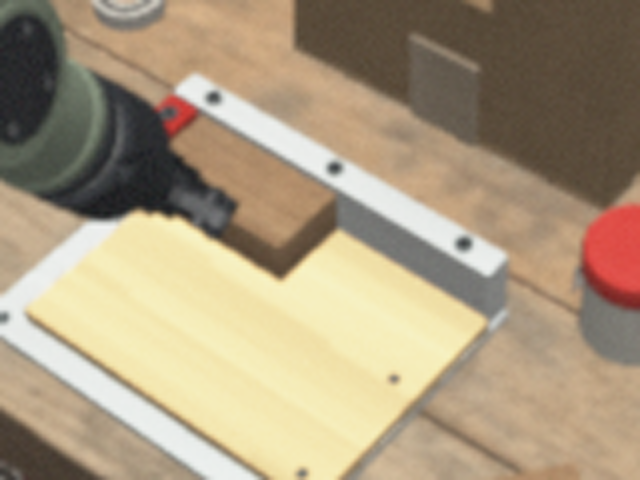

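View pics/w7.png

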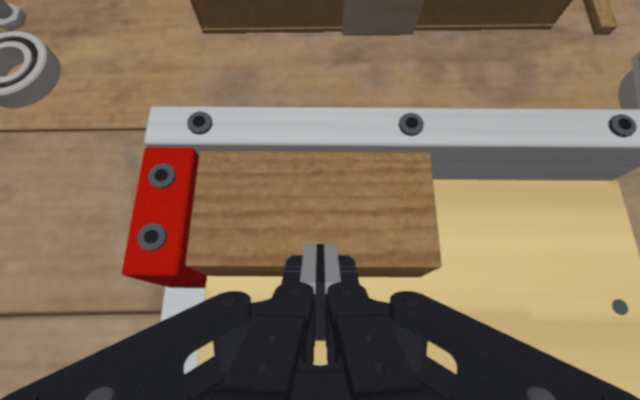

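The offcut (190-437, 152-270) sits along the fence with its left end at the red stop. The shut fingertips press its near edge. I'll add a little forward push.

```bash
python3 -m pendant '[0,0,0,0.8,0,0.1,0,0,0,0,1.6,0,0.2,0,0,0,0,1.6,0,0.2,0,0,0,0,1.6,0,0.2,0]' | grep -E "pos|force"; python3 -m pendant '[0,0,0,0,0,0,0,0,0,0,0,0,0,0,0,0,0,0,0,0,0,0,0,0,0,0,0,0]' | grep -E "time|pos|force"
```

```text
tool_pos: [0.5002, 0.1046, 0.0631]
force: [-15.0, 3.9, 12.2]
grip_force: 9.3
time_s: 20.6
tool_pos: [0.5002, 0.1046, 0.0631]
force: [-16.1, 4.8, 12.1]
grip_force: 9.3
```

```bash
python3 -m pendant '[0,0,0,-0.1,-0.6,-0.2,0,0,0,0,-0.1,-1.2,-0.2,0,0,0,0,-0.1,-1.2,-0.2,0,0,0,0,-0.1,-1.2,-0.2,0]' | grep -E "pos|force"; python3 -m pendant '[0,0,0,0,0,0,0,0,0,0,0,0,0,0,0,0,0,0,0,0,0,0,0,0,0,0,0,0]' | grep -E "time|pos|force"
```

```text
tool_pos: [0.5002, 0.1049, 0.0631]
force: [-13.9, -1.9, 10.7]
grip_force: 8.4
time_s: 21.6
tool_pos: [0.5002, 0.1049, 0.0631]
force: [-13.1, -0.6, 11.0]
grip_force: 8.3
```

The push is steady at about 13 N forward and 11 N down, with almost no sideways force. Handing in.

```bash
python3 -c "
from rig import bot
print(bot.hand_in())"
```

```text
the job is handed in; nothing more can be done
None
```

I handed the job in at about 21.6 s with the offcut flat on the table, against the fence and the stop. The shut fingers were still pushing, about 13 N forward and 11 N down. The hand-in reported no verdict, so I don't know whether it passed.

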